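# Unbolt the sample case past its safety catch

## Robot

A 6-joint arm with a two-finger parallel gripper is mounted at the origin on the work surface. World frame = base frame: x ahead of the robot, y to its left, z up, the work surface at z = 0. Lengths are in m, angles in rad, forces in N, time in s.
With the tool pointing down it reaches from about 0.35 to 0.975 m from the base axis. Payload 4.9 kg.
Tool frame: the origin (TCP) lies at the very end of the fingers, on their centre line; the grasp point (between the pads) lies 19 mm behind it; z points along the fingers, y is the line along which they close (so a half turn about z gives the same grasp; the last joint's range is limited). The gripper opens to 85 mm and grips with 20 to 120 N. Pads are 22 mm wide; open, the fingers measure 114 mm over their backs; the gripper's body (76 mm by 85 mm) begins 54 mm behind the grasp point. The pads swing forward as they close: fully open they stand 13 mm farther back than shut.
Start: joints at [-1.373, 0.053, 1.613, -0, 1.476, -0.119], TCP at [0.195, -0.594, 0.231] pointing down, gripper open.
Joint ranges: [-3.01, 3.01], [-1.01, 2.22], [0.06, 2.58], [-1.02, 4.17], [0.09, 2.62], [-3.14, 3.14]. Speed limits (rad/s): [2.57, 2.57, 3.14, 3.14, 3.14, 3.14].

## Interface

Orientations are given as a rotation vector (axis times angle).
In Python, from station import ctrl gives the robot as it stands.
- The arm moves only by the tool jog_arm, never from a script. Its argument "plan" is a list of rows, each a list of 7 numbers: the shift along the tool's x, y, z in units of 0.02 m (1.0 is 0.02 m), then the turn, a rotation vector about the tool's x, y, z in units of 45 degrees (1.0 is 45 degrees), then the opening, from -1 (shut) to 1 (fully open). A call has 1 to 8 rows; each row shifts and turns the commanded pose from where the row before left it, along the tool's axes as they then stand; what a row does not reach is not made up. A row lasts 1/10 s, in which the tool goes at most 50 mm and 8.59 degrees, less where a joint would pass 70% of its speed; a pose out of reach is approached as far as the arm can. A call with a number of a shift or a turn outside -1 to 1 is refused whole. A call with a gripper value outside its range is refused whole. The fingers move at their own pace and stop on an object; "grip_force" is the grip in N (left out, the last holds). Time passes only in rows, so rows that do not move let the fingers close. It gives the time, the measured TCP pose, the force, the opening and the grip force at its end, in the units of the state.
- ctrl.get_obs(): the state, without advancing time (a new reading comes with each control period).
- ctrl.get_image(name): name is "scene" or "top" or "wrist"; returns (picture, depth): 400x640x3 uint8, red, green, blue; 400x640 float32, m along the optical axis (not along the pixel's ray), 0 where there is no reading.
- ctrl.camera_info(name): a dict with "camera_matrix" (3x3 intrinsics, pixels), "rvec" (rotation vector, rad) and "tvec" (3), from world to camera coordinates, as OpenCV has them; the wrist camera has in their place "T_tool_cam" (4x4, takes a point from camera to tool coordinates, whose origin is the TCP and whose axes are the flange's). Camera axes: x right, y down, z forward; pixel columns grow to the right and rows downward; lengths in m; the calibration is good to about 2 mm. The wrist camera is an equidistant fisheye: a pixel r from the principal point sees the ray r / f radians off the axis. A picture is of the moment at which its call begins: read the wrist's pose just before it. camera_info takes no time and is no camera call.
- ctrl.finish_job(): hands the job in; it is judged then, once.
The state is a dict: "t": time; "q": joint angles; "dq": joint speeds; "effort": joint torques, N m; "tool_pos": TCP position; "tool_rot": TCP orientation; "contact_force": force on the tool from outside, world axes, zero at the start; "wrist_torque": the same for the moment, N m; "opening": finger opening in m; "grip_force": force on a finger pad.
Only numpy, scipy, OpenCV 4.12 (cv2) and the standard library are available. Lean on these libraries where they do the work, as an engineer would, in place of code of your own. Each camera call takes 0.05 s, during which the arm holds its last target. There are 200 camera calls.

## Task

Unbolt the flap of the sample transport case: press the yellow safety catch down with one fingertip and keep it down while the other fingertip pushes the blue lug until the bolt is fully open, then let the catch spring back up and move clear. Only touch and push, lift nothing: the case should stay where it is, and the bottle, jar, tube rack and tip box around it are to be left alone.

Things in the scene. Friction and masses are not known exactly. Their poses are not given: they have to be found in the camera images.
- case: white sample case, 200 (x) by 320 mm (y), deck 100 mm above the bench, about 4 kg, loose on rubber feet. Origin: centre of its underside, z up. The grey half of its top (+y) carries bolt and catch; the white half (-y) is the flap. The bolt opens along +y. Bolt axis at x = +25 mm, middle line of the catch at x = -25 mm. Steel bolt guides reach 24 mm above the deck, the bolt bar 22 mm
- catch (a joint): yellow spring safety catch: metres pressed straight down, 0 = up, 0.010 = at its stop. Spring force 2.5 N when up, 7.5 N fully down; it rises when let go. While up, its tooth stops the bolt; pressed 0.006 or more, the bolt passes. Let go with the bolt fully open, it springs up behind the bolt's collar; with the bolt half-way it jams under the collar
- catch_top (a point): centre of the flat top of the yellow catch, a bar 28 mm wide (case x) and 100 mm long (case y, parallel to the bolt), 38 mm above the deck when up, 28 mm when fully pressed; a fingertip may slide along it while pressing
- bolt (a joint): steel bolt: metres slid along the case's +y. 0 = shot into the keeper on the flap, 0.040 = fully open, at its stop. Starts at 0 to 0.004; the raised catch stops it at 0.0055. About 3 N of friction; stays where it is left
- lug_top (a point): centre of the top of the blue upright lug on the bolt, 24 mm wide (case x), 8 mm thick (case y), its top 56 mm above the deck, free from 22 mm above the deck up; pushed on its -y face. It lies 50 mm to the case's +x side of the middle line of the catch and, with the bolt shut, 5 mm to the -y side of the catch's centre
- bottle_mid (a point): capped clear reagent bottle, 60 mm diameter, 130 mm tall; point half-way up; a loose bystander, leave alone
- jar_mid (a point): amber capped jar, 56 mm diameter, 75 mm tall; point half-way up; a loose bystander, leave alone
- rack_mid (a point): white tube rack with blue and green capped tubes, 80 x 120 mm, 76 mm tall, origin 25 mm above the bench; a loose bystander, leave alone
- tipbox_mid (a point): blue pipette-tip box with grey lid, 62 x 102 mm, 54 mm tall; point half-way up; a loose bystander, leave alone

How it is judged:
By the outcome, as a careful person would: the job done as asked, in the order asked, and still so for the second after the job is handed in, with the robot touching nothing.
It also fails if it takes over 32 s, if anything falls off the work surface, if the arm or the gripper's body presses on something with over 40 N, if the wrist force passes 120 N, or if a joint passes its speed limit or range.

## Working session

There is one attempt and no reset: what is moved stays moved. The work goes in short steps, Python scripts to look and compute and a tool call to move; the robot and the scene stay as the last step left them, time stands still between calls to the robot, and variables do not carry over. Pictures are saved under pics/ and viewed, at most 10 in all, crops included, and the job is handed in when it is done.

Besides the shell and the picture viewer there is one more tool, called after "Call:" as name(argument=value, ...) on one line, values as JSON. jog_arm: Moves the arm, as the interface text tells. Shifts and turns lie within -1 to 1; 1 stands for 0.02 m of shift or 45 degrees of turn. Its arguments: {"type":"object","properties":{"plan":{"type":"array"},"grip_force":{"type":"number"}},"required":["plan"]}

```bash
mkdir -p pics
cat > h.py <<'E'
import numpy as np,cv2
from station import ctrl
def cloud(n):
    im,d=ctrl.get_image(n);c=ctrl.camera_info(n);K=np.array(c["camera_matrix"])
    R=cv2.Rodrigues(np.array(c["rvec"],float))[0];t=np.array(c["tvec"],float).ravel()
    v,u=np.mgrid[:400,:640]
    P=np.stack([(u-K[0,2])/K[0,0]*d,(v-K[1,2])/K[1,1]*d,d],-1)
    return im,d,(P-t)@R
E
python3 - <<'E'
from h import *
o=ctrl.get_obs();print(o)
for n in("top","scene"):
    im,d,W=cloud(n);cv2.imwrite(f"pics/{n}0.png",im[...,::-1]);np.savez(f"{n}0.npz",im=im,d=d,W=W)
    hsv=cv2.cvtColor(im,cv2.COLOR_RGB2HSV)
    for nm,lo,hi in(("yel",(20,120,100),(35,255,255)),("blue",(95,120,60),(130,255,255))):
        m=cv2.inRange(hsv,lo,hi);k,l,s,c=cv2.connectedComponentsWithStats(m)
        for i in range(1,k):
            if s[i,4]>15:
                w=W[(l==i)&(d>0)]
                if len(w):print(n,nm,s[i],c[i].round(),np.median(w,0).round(4),np.percentile(w,2,0).round(3),np.percentile(w,98,0).round(3))
E
```

```text
{'t': 0.0, 'q': array([-1.37299312e+00,  5.33905647e-02,  1.61430917e+00, -2.26548963e-06,
        1.47599773e+00, -1.18961855e-01]), 'dq': array([-0.00102264, -0.00065324, -0.0009913 ,  0.00130259,  0.00020112,
       -0.00095663]), 'effort': array([ 1.00858142e-03, -3.93676937e+01, -3.70179069e+01,  2.69324727e-05,
        7.06518869e-03, -4.88907645e-06]), 'tool_pos': array([ 0.19458177, -0.59327626,  0.23003306]), 'tool_rot': array([-3.10019467e+00, -4.95164360e-01,  1.33750173e-04]), 'contact_force': array([-1.04310245,  0.14421592, -0.9249769 ]), 'wrist_torque': array([ 0.02608902, -0.02125897, -0.00510036]), 'grip_force': 0.0, 'opening': 0.08530783392583405}
top yel [311 232  42  15 465] [332. 239.] [ 0.4796 -0.0562  0.1379] [ 0.465 -0.102  0.134] [ 0.494 -0.008  0.141]
top blue [ 40  81  54  20 357] [67. 90.] [0.894  0.6906 0.0072] [0.868 0.621 0.001] [0.921 0.76  0.011]
top blue [378 167  11  11  95] [383. 172.] [ 0.6458 -0.1834  0.1293] [ 0.635 -0.196  0.12 ] [ 0.659 -0.171  0.132]
top blue [334 214   4  10  28] [335. 218.] [ 0.5294 -0.0623  0.1551] [ 0.519 -0.066  0.153] [
[... 1198 characters left out ...]
 [ 0.594 -0.26   0.002] [ 0.662 -0.173  0.133]
scene blue [391 180   7   7  38] [394. 183.] [0.4583 0.1078 0.0758] [ 0.398  0.097 -0.001] [0.468 0.115 0.079]
scene blue [385 187   5   6  25] [387. 190.] [0.4855 0.1015 0.0749] [0.478 0.095 0.072] [0.492 0.106 0.078]
scene blue [410 193   7   8  44] [413. 196.] [0.4746 0.1615 0.0752] [ 0.413  0.152 -0.003] [0.485 0.169 0.078]
scene blue [378 194   6   6  26] [380. 196.] [0.509  0.0944 0.0762] [0.503 0.088 0.071] [0.515 0.099 0.079]
scene blue [403 202   6   6  26] [405. 204.] [0.5026 0.1557 0.0756] [0.495 0.15  0.072] [0.509 0.16  0.079]
scene blue [397 208   5   6  25] [399. 210.] [0.5259 0.1487 0.0761] [0.519 0.144 0.073] [0.533 0.153 0.079]
```

View pics/top0.png

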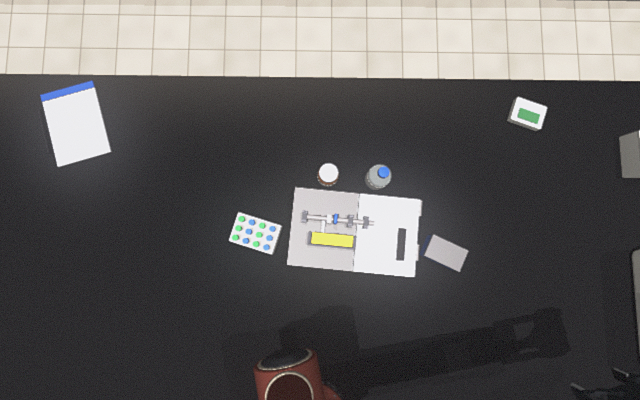

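View pics/scene0.png

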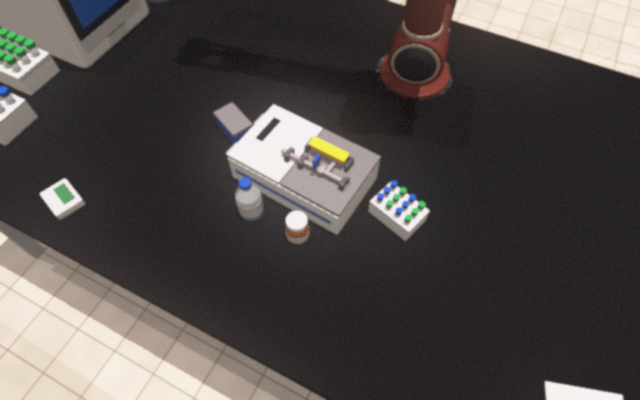

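The top view shows the catch (yellow, around 332,239), the lug (blue, 335,218), the jar (328,174), the bottle (378,175), the rack at left and the tip box at right. The case +y points to image left, which is world +y. Next I fit the yaw and the target.

Run:
```python
from h import *
for n in("top","scene"):
    z=np.load(n+"0.npz");im,d,W=z["im"],z["d"],z["W"];hsv=cv2.cvtColor(im,cv2.COLOR_RGB2HSV)
    m=(cv2.inRange(hsv,(20,120,100),(35,255,255))>0)&(abs(W[...,2]-.138)<.005)&(d>0)
    r=cv2.minAreaRect((W[m][:,:2]*1000).astype(np.float32));print(n,"catch",r,np.median(W[m][:,2]))
    c=(W[...,2]>.09)&(W[...,2]<.112)&(abs(W[...,0]-.5)<.2)&(abs(W[...,1]+.1)<.25)
    k,l,s,_=cv2.connectedComponentsWithStats(c.astype(np.uint8));i=1+s[1:,4].argmax()
    print("deck",cv2.minAreaRect((W[l==i][:,:2]*1000).astype(np.float32)),np.median(W[l==i][:,2]))
print(ctrl.camera_info("wrist"))
```

```text
top catch ((479.3148193359375, -55.66649627685547), (99.17304992675781, 27.23665428161621), 84.64305877685547) 0.13788454322054888
deck ((498.53631591796875, -115.95042419433594), (326.98138427734375, 196.2932891845703), 84.77828216552734) 0.09987894828749068
scene catch ((482.4804992675781, -56.98733139038086), (97.7301254272461, 29.926307678222656), 85.44556427001953) 0.13800272642874828
deck ((500.61431884765625, -117.95204162597656), (327.0021057128906, 200.54437255859375), 84.79862976074219) 0.10013487894579198
{'camera_matrix': array([[309.70691629,   0.        , 319.77247003],
       [  0.        , 309.70691629, 199.36715224],
       [  0.        ,   0.        ,   1.        ]]), 'T_tool_cam': array([[-9.57547533e-04, -9.47355964e-01, -3.20180824e-01,
         8.30600652e-02],
       [ 9.99999470e-01, -1.02820801e-03,  5.16332012e-05,
         2.43389210e-04],
       [-3.78127507e-04, -3.20180605e-01,  9.47356447e-01,
        -1.42867495e-01],
       [ 0.00000000e+00,  0.00000000e+00,  0.00000000e+00,
         1.00000000e+00]])}
```

Call:
jog_arm(plan=[[0,0,0,0,0,-0.185,-0.06],[0,0,0,0,0,-0.185,-0.06],[0,0,0,0,0,-0.185,-0.06],[0,0,0,0,0,-0.185,-0.06],[0,0,0,0,0,-0.185,-0.06],[0,0,0,0,0,-0.185,-0.06],[0,0,0,0,0,-0.185,-0.06],[0,0,0,0,0,-0.185,-0.06]])

```text
t: 0.9
tool_pos: [0.1946, -0.5935, 0.2306]
tool_rot: [-2.314, -2.124, -0.001]
contact_force: [-0.1, 0.7, 0.0]
opening: 0.0405
grip_force: 0.0
```

Call:
jog_arm(plan=[[1,0.48,0,0,0,0,-0.06],[1,0.48,0,0,0,0,-0.06],[1,0.48,0,0,0,0,-0.06],[1,0.48,0,0,0,0,-0.06],[1,0.48,0,0,0,0,-0.06],[1,0.48,0,0,0,0,-0.06],[1,0.48,0,0,0,0,-0.06],[1,0.48,0,0,0,0,-0.06]])

```text
t: 1.7
tool_pos: [0.2863, -0.4403, 0.2309]
tool_rot: [-2.321, -2.117, -0.0]
contact_force: [0.2, 0.1, 0.8]
opening: 0.0398
grip_force: 0.0
```

Call:
jog_arm(plan=[[1,0.48,0,0,0,0,-0.06],[1,0.48,0,0,0,0,-0.06],[1,0.48,0,0,0,0,-0.06],[1,0.48,0,0,0,0,-0.06],[1,0.48,0,0,0,0,-0.06],[1,0.48,0,0,0,0,-0.06],[1,0.48,0,0,0,0,-0.06],[1,0.48,0,0,0,0,-0.06]])

```text
t: 2.5
tool_pos: [0.3772, -0.2879, 0.231]
tool_rot: [-2.321, -2.117, -0.0]
contact_force: [0.2, 0.3, -0.3]
opening: 0.04
grip_force: 0.0
```

Call:
jog_arm(plan=[[1,0.48,0,0,0,0,-0.06],[1,0.48,0,0,0,0,-0.06],[1,0.48,0,0,0,0,-0.06],[1,0.48,0,0,0,0,-0.06],[1,0.48,0,0,0,0,-0.06],[1,0.48,0,0,0,0,-0.06],[1,0.48,0,0,0,0,-0.06],[1,0.48,0,0,0,0,-0.06]])

```text
t: 3.3
tool_pos: [0.4682, -0.1357, 0.231]
tool_rot: [-2.32, -2.117, 0.0]
contact_force: [-0.2, 0.5, 0.1]
opening: 0.0403
grip_force: 0.0
```

Call:
jog_arm(plan=[[0.88,0.5,0.5,0,0,0,-0.06],[0.88,0.5,0.5,0,0,0,-0.06],[0.9,0.52,0.5,0,0,0,-0.06],[0,0,0.25,0,0,0,-0.06],[0,0,0,0,0,0,-0.06]])

```text
t: 3.8
tool_pos: [0.5023, -0.0863, 0.195]
tool_rot: [-2.318, -2.117, 0.003]
contact_force: [-0.5, 0.0, -0.2]
opening: 0.0397
grip_force: 0.0
```

```bash
cat > w.py <<'E'
from h import *
import sys
from scipy.spatial.transform import Rotation as Ro
o=ctrl.get_obs();im,d=ctrl.get_image("wrist");c=ctrl.camera_info("wrist");K=np.array(c["camera_matrix"])
v,u=np.mgrid[:400,:640];x=(u-K[0,2])/K[0,0];y=(v-K[1,2])/K[1,1];th=np.hypot(x,y)+1e-9
P=np.stack([x/th*np.tan(th)*d,y/th*np.tan(th)*d,d],-1)
T=np.array(c["T_tool_cam"]);Q=P@T[:3,:3].T+T[:3,3]      # tool frame
R=Ro.from_rotvec(o["tool_rot"]).as_matrix();W=Q@R.T+o["tool_pos"]
print(o["tool_pos"].round(4),o["contact_force"].round(1))
hsv=cv2.cvtColor(im,cv2.COLOR_RGB2HSV)
for nm,lo,hi,z0,z1 in(("yel",(20,110,80),(35,255,255),.115,.15),("blue",(95,110,50),(130,255,255),.12,.165)):
    m=(cv2.inRange(hsv,lo,hi)>0)&(d>0)&(W[...,2]>z0)&(W[...,2]<z1)&(abs(W[...,0]-.51)<.06)&(abs(W[...,1]+.06)<.1)
    k,l,s,_=cv2.connectedComponentsWithStats(m.astype(np.uint8));i=1+s[1:,4].argmax();m=l==i
    zt=np.percentile(W[m][:,2],90);m&=W[...,2]>zt-.004
    r=cv2.minAreaRect((W[m][:,:2]*1000).astype(np.float32))
    print(nm,s[i],"ztop",zt.round(4),r,"tool lo/hi",np.percentile(Q[m],1,0).round(4),np.percentile(Q[m],99,0).round(4))
cv2.imwrite(f"pics/{sys.argv[1]}.png",im[...,::-1])
E
python3 w.py w1
```

```text
[ 0.5023 -0.0863  0.195 ] [-0.5  0.  -0.2]
yel [ 262  106   46  142 5793] ztop 0.1391 ((481.7687683105469, -57.13706970214844), (100.31063079833984, 28.181474685668945), 84.69155883789062) tool lo/hi [-0.0202 -0.0364  0.0553] [ 0.0764 -0.009   0.0587]
blue [341 174  40  25 801] ztop 0.1566 ((531.2540283203125, -62.9622802734375), (7.748348236083984, 23.42369270324707), 86.46247863769531) tool lo/hi [0.0222 0.0151 0.0374] [0.0294 0.0383 0.0422]
```

View pics/w1.png

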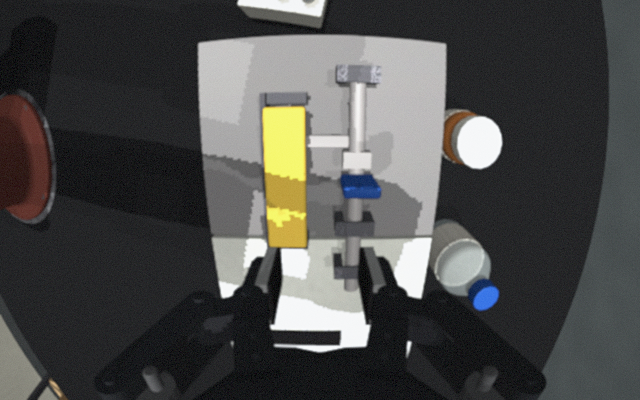

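Call:
jog_arm(plan=[[0.15,0.1,0.5,0,0,0,-0.06],[0,0,0.75,0,0,0,-0.06],[0,0,0.75,0,0,0,-0.06],[0,0,0.5,0,0,0,-0.06],[0,0,0,0,0,0,-0.06]])

```text
t: 4.35
tool_pos: [0.5037, -0.0836, 0.1433]
tool_rot: [-2.318, -2.114, 0.004]
contact_force: [-0.1, -0.4, -0.6]
opening: 0.0399
grip_force: 0.0
```

Call:
jog_arm(plan=[[0,0,0.1,0,0,0,-0.06],[0,0,0.1,0,0,0,-0.06],[0,0,0.1,0,0,0,-0.06],[0,0,0,0,0,0,-0.06]])

```text
t: 4.75
tool_pos: [0.5056, -0.084, 0.1405]
tool_rot: [2.321, 2.117, 0.0]
contact_force: [-0.5, -0.3, -0.3]
opening: 0.0402
grip_force: 0.0
```

Call:
jog_arm(plan=[[0,0,0.1,0,0,0,-0.06],[0,0,0.1,0,0,0,-0.06],[0,0,0,0,0,0,-0.06]])

```text
t: 5.05
tool_pos: [0.5056, -0.084, 0.1365]
tool_rot: [2.321, 2.117, 0.0]
contact_force: [0.1, 0.7, 2.1]
opening: 0.0398
grip_force: 1.1
```

Call:
jog_arm(plan=[[0,0,0.1,0,0,0,-0.06],[0,0,0.1,0,0,0,-0.06],[0,0,0,0,0,0,-0.06],[0,0,0,0,0,0,-0.06]])

```text
t: 5.45
tool_pos: [0.5057, -0.084, 0.1327]
tool_rot: [2.321, 2.117, 0.0]
contact_force: [-0.9, 0.4, 3.6]
opening: 0.0402
grip_force: 2.0
```

```bash
python3 w.py w2
```

```text
[ 0.5057 -0.084   0.1327] [-0.9  0.4  3.6]
yel [ 233  115   65  183 8575] ztop 0.1353 ((481.9520263671875, -56.25653076171875), (99.22628784179688, 28.387317657470703), 84.61431121826172) tool lo/hi [-0.0202 -0.0395 -0.0033] [ 0.0742 -0.0122  0.0003]
blue [ 341  208   58   42 2017] ztop 0.1565 ((531.3689575195312, -63.08513641357422), (8.574148178100586, 23.29037094116211), 85.35865783691406) tool lo/hi [ 0.0192  0.0122 -0.0247] [ 0.0269  0.0348 -0.02  ]
```

View pics/w2.png

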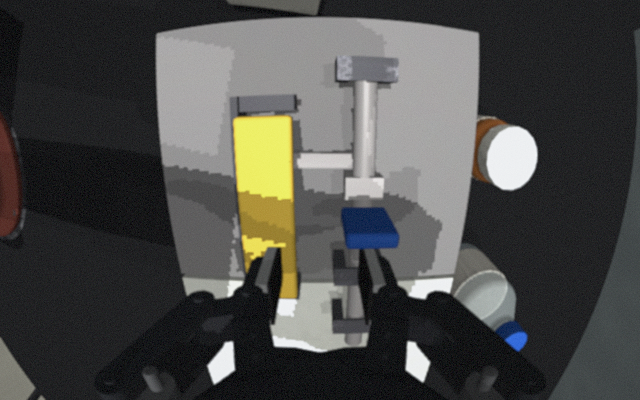

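The wrist view shows the left fingertip on the catch (268,270), partly pressed. The right fingertip (372,270) is just behind the lug (368,227). I'll press deeper.

Call:
jog_arm(plan=[[0,0,0.1,0,0,0,-0.06],[0,0,0.12,0,0,0,-0.06],[0,0,0,0,0,0,-0.06],[0,0,0,0,0,0,-0.06]])

```text
t: 5.9
tool_pos: [0.5057, -0.084, 0.1283]
tool_rot: [2.321, 2.117, 0.0]
contact_force: [-0.7, 0.2, 6.5]
opening: 0.0401
grip_force: 3.1
```

```bash
python3 w.py w3; python3 -c "
from station import ctrl
for i in range(4):
  ctrl.get_image('top');print(ctrl.get_obs()['contact_force'].round(1))"
```

```text
[ 0.5057 -0.084   0.1283] [-0.7  0.2  6.5]
yel [ 233  115   65  185 8591] ztop 0.1309 ((481.83203125, -56.6123046875), (100.02789306640625, 28.4937801361084), 84.68451690673828) tool lo/hi [-0.0207 -0.0396 -0.0034] [ 0.0742 -0.0123  0.0003]
blue [ 342  210   59   45 2153] ztop 0.1564 ((531.1692504882812, -63.15740203857422), (8.468876838684082, 23.21677589416504), 84.31121063232422) tool lo/hi [ 0.0192  0.0121 -0.029 ] [ 0.0269  0.0347 -0.0242]
[-1.6  1.   5.6]
[-2.7  1.5  6.4]
[-2.1  0.1  6.6]
[-1.7  1.6  6.6]
```

Call:
jog_arm(plan=[[0.2,0,0,0,0,0,-0.06],[0.2,0,0,0,0,0,-0.06],[0.2,0,0,0,0,0,-0.06],[0.2,0,0,0,0,0,-0.06]])

```text
t: 6.55
tool_pos: [0.5075, -0.0703, 0.1288]
tool_rot: [2.317, 2.114, -0.004]
contact_force: [-0.9, -6.8, 5.8]
opening: 0.0399
grip_force: 4.6
```

```bash
python3 w.py w4
```

```text
[ 0.5075 -0.0703  0.1288] [-0.9 -6.8  5.8]
yel [ 233  144   65  174 7218] ztop 0.1314 ((481.8565673828125, -56.52825164794922), (100.12129211425781, 28.548168182373047), 84.66934204101562) tool lo/hi [-0.0352 -0.0401 -0.0036] [ 0.0607 -0.013   0.0001]
blue [ 341  223   57   46 2192] ztop 0.1564 ((531.6900634765625, -56.92794418334961), (9.427206993103027, 23.535228729248047), 84.14847564697266) tool lo/hi [ 0.0113  0.0116 -0.0286] [ 0.0193  0.0341 -0.0239]
```

Call:
jog_arm(plan=[[0.2,0,0.02,0,0,0,-0.06],[0.2,0,0,0,0,0,-0.06],[0.2,0,0,0,0,0,-0.06],[0.2,0,0,0,0,0,-0.06],[0.2,0,0,0,0,0,-0.06]])

```text
t: 7.1
tool_pos: [0.5095, -0.0505, 0.1287]
tool_rot: [2.317, 2.114, -0.004]
contact_force: [-1.8, -7.5, 6.8]
opening: 0.0401
grip_force: 4.6
```

```bash
python3 w.py w5
```

```text
[ 0.5095 -0.0505  0.1287] [-1.8 -7.5  6.8]
yel [ 236  184   63  157 5495] ztop 0.1313 ((481.86279296875, -56.26585388183594), (100.09906005859375, 28.669429779052734), 84.7097396850586) tool lo/hi [-0.0557 -0.0402 -0.0039] [ 0.0409 -0.0131  0.0006]
blue [ 340  224   58   45 2195] ztop 0.1565 ((533.5556640625, -36.89859390258789), (8.924989700317383, 23.488998413085938), 82.86469268798828) tool lo/hi [ 0.0114  0.0114 -0.0288] [ 0.0193  0.0341 -0.0239]
```

Call:
jog_arm(plan=[[0.2,0,0,0,0,0,-0.06],[0.2,0,0,0,0,0,-0.06],[0,0,0,0,0,0,-0.06]])

```text
t: 7.45
tool_pos: [0.5103, -0.042, 0.1287]
tool_rot: [2.317, 2.115, -0.003]
contact_force: [-1.8, -5.6, 6.8]
opening: 0.0404
grip_force: 4.0
```

```bash
python3 w.py w6
```

```text
[ 0.5103 -0.042   0.1287] [-1.8 -5.6  6.8]
yel [ 237  200   62  148 4763] ztop 0.1313 ((481.9750671386719, -55.470802307128906), (98.39598083496094, 28.65085220336914), 84.68998718261719) tool lo/hi [-0.0617 -0.0402 -0.0049] [ 0.0327 -0.013   0.0004]
blue [ 341  223   57   46 2190] ztop 0.1564 ((534.3927612304688, -28.648405075073242), (8.686633110046387, 23.459991455078125), 84.04708862304688) tool lo/hi [ 0.0113  0.0115 -0.0287] [ 0.0194  0.0339 -0.0239]
```

Call:
jog_arm(plan=[[0.07,0,0,0,0,0,-0.06],[0.05,0,0,0,0,0,-0.06],[0,0,0,0,0,0,-0.06],[0,0,0,0,0,0,-0.06]])

```text
t: 7.9
tool_pos: [0.5104, -0.04, 0.1287]
tool_rot: [2.317, 2.114, -0.003]
contact_force: [-1.6, -6.7, 6.9]
opening: 0.0399
grip_force: 4.2
```

Call:
jog_arm(plan=[[0.05,0,0,0,0,0,-0.06],[0,0,0,0,0,0,-0.06],[0,0,0,0,0,0,-0.06]])

```text
t: 8.2
tool_pos: [0.5105, -0.0394, 0.1287]
tool_rot: [2.317, 2.113, -0.004]
contact_force: [-1.2, -8.5, 7.6]
opening: 0.0402
grip_force: 5.2
```

Call:
jog_arm(plan=[[0.05,0,0,0,0,0,-0.06],[0,0,0,0,0,0,-0.06],[0,0,0,0,0,0,-0.06]])

```text
t: 8.5
tool_pos: [0.5105, -0.0393, 0.1287]
tool_rot: [2.316, 2.112, -0.007]
contact_force: [-2.7, -11.7, 6.6]
opening: 0.0403
grip_force: 6.8
```

Call:
jog_arm(plan=[[0.05,0,0,0,0,0,-0.06],[0,0,0,0,0,0,-0.06],[0,0,0,0,0,0,-0.06]])

```text
t: 8.8
tool_pos: [0.5105, -0.0393, 0.1287]
tool_rot: [2.316, 2.111, -0.009]
contact_force: [-2.8, -14.2, 7.1]
opening: 0.0401
grip_force: 8.3
```

```bash
python3 w.py w7
```

```text
[ 0.5105 -0.0393  0.1287] [ -2.8 -14.2   7.1]
yel [ 237  206   63  142 4444] ztop 0.1314 ((482.147216796875, -54.40244674682617), (96.12987518310547, 28.44159507751465), 84.77720642089844) tool lo/hi [-0.0622 -0.0402 -0.006 ] [ 0.03   -0.013   0.0005]
blue [ 340  223   58   47 2217] ztop 0.1564 ((534.5197143554688, -26.187923431396484), (9.194862365722656, 23.366125106811523), 83.1915512084961) tool lo/hi [ 0.0113  0.0112 -0.0288] [ 0.0193  0.0339 -0.024 ]
```

View pics/w7.png

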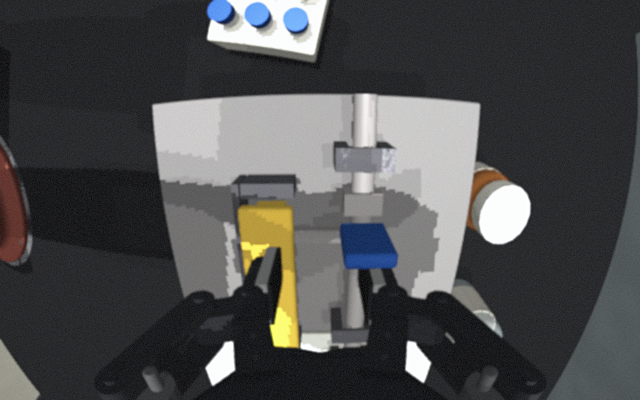

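The bolt is at its stop: lug at (368,240), about 40 mm open, tool stalled as the force rises. I'll ease the preload a little and lift straight up.

Call:
jog_arm(plan=[[-0.07,0,0,0,0,0,-0.06],[0,0,0,0,0,0,-0.06],[0,0,-0.2,0,0,0,-0.06],[0,0,-0.2,0,0,0,-0.06],[0,0,-0.3,0,0,0,-0.06],[-0.2,0,-0.5,0,0,0,-0.06],[-0.2,0,-1,0,0,0,-0.06],[0,0,-1,0,0,0,-0.06]])

```text
t: 9.65
tool_pos: [0.5086, -0.0443, 0.1911]
tool_rot: [-2.32, -2.116, 0.001]
contact_force: [0.2, 0.6, -0.0]
opening: 0.0398
grip_force: 0.0
```

Call:
jog_arm(plan=[[0,0,-0.5,0,0,0,-0.06],[0,0,-0.5,0,0,0,-0.06],[0,0,0,0,0,0,-0.06],[0,0,0,0,0,0,-0.06]])

```text
t: 10.05
tool_pos: [0.5088, -0.044, 0.2108]
tool_rot: [-2.32, -2.117, 0.001]
contact_force: [-0.1, -0.8, -0.3]
opening: 0.0401
grip_force: 0.0
```

```bash
python3 w.py w8
python3 - <<'E'
from h import *
for n in("top","scene"):
    im,d,W=cloud(n)
    c=(W[...,2]>.09)&(W[...,2]<.112)&(abs(W[...,0]-.5)<.2)&(abs(W[...,1]+.1)<.25)
    k,l,s,_=cv2.connectedComponentsWithStats(c.astype(np.uint8));i=1+s[1:,4].argmax()
    print("deck",cv2.minAreaRect((W[l==i][:,:2]*1000).astype(np.float32)))
E
```

```text
[ 0.5088 -0.044   0.2108] [-0.1 -0.8 -0.3]
yel [ 264  164   42  120 3865] ztop 0.1391 ((481.7007751464844, -56.184478759765625), (99.42865753173828, 28.176502227783203), 85.07196807861328) tool lo/hi [-0.0618 -0.0391  0.0711] [ 0.0342 -0.0121  0.0745]
blue [336 176  36  23 685] ztop 0.1566 ((534.7271728515625, -25.95612907409668), (7.177021503448486, 22.485000610351562), 86.23062133789062) tool lo/hi [0.0169 0.013  0.0533] [0.0236 0.0353 0.0581]
deck ((491.02886962890625, -198.51800537109375), (161.212158203125, 196.06028747558594), 84.72555541992188)
deck ((501.42041015625, -118.20747375488281), (327.3883361816406, 200.41001892089844), 84.64115905761719)
```

View pics/w8.png

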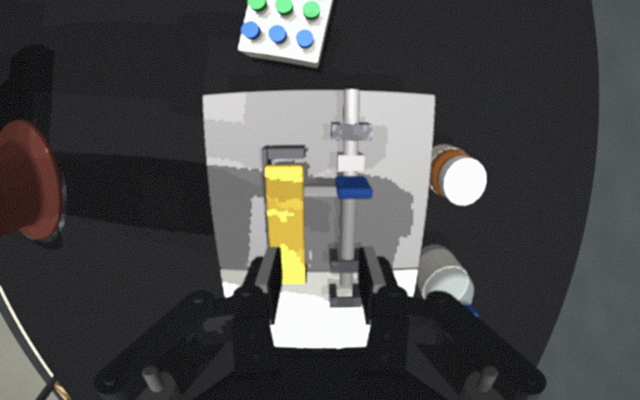

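The catch is back up (top at 0.139 m) at (285,225). The lug is fully open at (353,187), and the case and its neighbours have not moved. The tool is clear, 54 mm above the lug.

```bash
python3 -c "
from station import ctrl
print(ctrl.finish_job())"
```

```text
the job is handed in; nothing more can be done
None
```

The bolt is fully open (about 40 mm, at its stop), the catch has sprung back up, the case has not moved, the bystanders were not touched, and the job was handed in at about 10 s with the arm clear.

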